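# Gauge the plate seat of a mincer head

### The arm

A 7-joint arm with a two-finger parallel gripper is mounted at the origin on a cart in front of the work surface, level with it; the furniture and walls round the work are solid. World frame = base frame: x ahead of the robot, y to its left, z up, the work surface at z = 0. Lengths are in m, angles in rad, forces in N, time in s.
With the tool pointing down it reaches from about 0.425 to 0.875 m from the base axis. Payload 4.7 kg.
Tool frame: the origin (TCP) lies between the finger pads; the fingertips stand 14 mm ahead of it and the grasp point (between the pads) lies 5 mm behind it; z points along the fingers, y is the line along which they close (so a half turn about z gives the same grasp; the last joint's range is limited). The gripper opens to 87 mm and grips with 3 to 60 N. Pads are 19 mm wide; open, the fingers measure 117 mm over their backs; the gripper's body (75 mm by 190 mm) begins 51 mm behind the grasp point.
Start: joints at [-1.27, 0.321, -0.07, 1.45, 0.023, 1.371, -0.057], TCP at [0.184, 0.623, 0.237] pointing down, gripper open.
Joint ranges: [-2.86, 2.86], [-0.3, 2.09], [-1.38, 1.24], [0.06, 2.45], [-1.56, 4.7], [0.09, 2.05], [-2.69, 2.69]. Speed limits (rad/s): [2.57, 2.57, 3.14, 3.14, 3.14, 3.14, 3.14].

### API

Orientations are given as a rotation vector (axis times angle).
In Python, from bench import get_state, get_image, camera_params, close_job gives the robot as it stands. The module is installed in compiled form; this text tells all that it offers.
- The arm moves only by the tool arm_command, never from a script. Its argument "motion" is a list of rows, each a list of 5 numbers: the finger opening in mm, from 0 to 87, then the shift along the tool's x, y, z in mm, then the turn about the tool's z in degrees. In form: [[gripper, x, y, z, spin], ...]. A call has 1 to 5 rows; each row is the pose to reach, as a shift and turn from the pose commanded when the call began, along the tool's axes at that moment; what a row does not reach only later rows make up. A row lasts 1/12 s, in which the tool goes at most 41.7 mm and 7.16 degrees, less where a joint would pass 70% of its speed; a pose out of reach is approached as far as the arm can. A call with a gripper value outside its range is refused whole. The fingers move at their own pace and stop on an object; "newtons" is the grip in N (left out, the last holds). Time passes only in rows, so rows that repeat a pose let the fingers close. It gives the time, the measured TCP pose, the force, the opening and the grip force at its end, in the units of the state.
- get_state(): the state, without advancing time (a new reading comes with each control period).
- get_image(name): name is "side" or "top" or "wrist"; returns (picture, depth): 400x640x3 uint8, red, green, blue; 400x640 float32, m along the optical axis (not along the pixel's ray), 0 where there is no reading.
- camera_params(name): a dict with "intrinsics" (3x3 intrinsics, pixels), "D" ([k1, k2, p1, p2, k3] as OpenCV has them; the pictures are not rectified), "extrinsics" (4x4, takes a point from camera to world coordinates). Camera axes: x right, y down, z forward; pixel columns grow to the right and rows downward; lengths in m; the calibration is good to about 2 mm. A picture is of the moment at which its call begins: read the wrist's pose just before it. camera_params takes no time and is no camera call; for the wrist camera it gives the pose at the moment of the call.
- close_job(): hands the job in; it is judged then, once.
The state is a dict: "time": time; "joint_positions": joint angles; "qd": joint speeds; "joint_torque": joint torques, N m; "position": TCP position; "tool_rot": TCP orientation; "ft_force": force on the tool from outside, world axes, zero at the start; "torque": the same for the moment, N m; "grip_width": opening from 0.0 (shut) to 1.0 (fully open); "grip_force": force on a finger pad.
Only numpy, scipy, OpenCV 4.12 (cv2) and the standard library are available. Lean on these libraries where they do the work, as an engineer would, in place of code of your own. Each camera call takes 0.05 s, during which the arm holds its last target. There are 200 camera calls.

### The job

Measure the plate seat in the mouth of the stripped mincer head with the telescoping bore gauge: take the gauge out of its stand by the black knob, lower its head flat onto the seat, and, holding it firmly down so that only the knob turns, slacken the knob anticlockwise until both brass plungers spring out to the wall, then turn it back fully tight. Draw the gauge straight out with the width locked in and stand it upright in the long slot it came from, and let go. Do not ram the mincer or the stand and leave the things around where they are.

Things in the scene. Friction and masses are not known exactly. Their poses are not given: they have to be found in the camera images.
- bore_gauge: Loose telescoping bore gauge, about 0.2 kg, upright in the long slot of the oak stand: steel head 42 (its x) x 16 x 16 mm, a brass plunger of 10 mm diameter with a round end in each end of it, axis 8 mm above the underside; a round steel handle, 11 mm, rises from the head's middle (its +z) to a black knob; 146 mm high in all. Origin: centre of the head's flat underside.
- knob_grip (a point): Centre of the black knob, on the gauge's axis, 132 mm above the gauge's underside. The knob is a block 28 mm high with two flats 18 mm apart (across its own y), 26 mm long (its own x, white line on top); when tight its x lies along the head's x. Gripped on the flats it carries the whole gauge. Axes turn with the knob.
- gauge_knob (a joint): Turn of the knob against the gauge, rad: 0 tight, 1.2 fully slack, growing anticlockwise seen from above. It turns stiffly (0.03 to 0.05 N m) and stays where left. Plungers are free above 0.45 and held firmly below 0.2. Unless the head is pressed on the seat with more than about 8 N while the plungers are in, the whole gauge spins with the knob.
- left_tip (a point): Outermost point of the round end of the plunger on the head's -x side. Each plunger slides 8 mm, sprung outward with 1.5 to 2 N; with the knob tight it stays where it is.
- right_tip (a point): The same on the head's +x side. The distance between the tips is the width the gauge reads: 46 to 50 mm at the start; with the knob slack it grows to 62 mm or until a wall stops the plungers.
- mincer_head: Cast aluminium head of an electric meat mincer, fixed, standing mouth up on a black rubber suction foot of 94 mm diameter; barrel about 67 mm in diameter, rim 102 mm above the worktop, with a flared feed neck (56 mm) that sticks out 76 mm to its +x side at 24 to 80 mm height. Origin: on its upright axis, on the worktop.
- seat (a point): Centre of the plate seat: the flat shoulder inside the mouth, 24 mm below the rim and 78 mm above the worktop, at the bottom of a round bore of 54.5 mm diameter. The middle of the shoulder is open (32 mm); the gauge's head spans it. More than 25 N from the gauge would bruise it. z up.
- gauge_stand: Fixed oak block 100 (its x) x 92 (its y) x 46 mm high with two slots along its x, each 34 mm deep. The long slot, 72 x 22 mm, on its -y side is the gauge's; a smaller gauge, 90 mm high over the worktop, is fixed in the other slot. Origin: centre of its underside on the worktop.
- slot (a point): Centre of the floor of the long slot, 12 mm above the worktop and 34 mm below the block's top, 20 mm to the -y side of the block's middle; axes as the stand's. The gauge's underside rests here.
- tin_1: Food tin with a tomato picture, 75 mm wide, 110 mm high, to be left alone. Origin: centre of its underside.
- cooking_spray: Orange aerosol can with a yellow cap, 61 mm wide, 194 mm high, to be left alone. Origin: centre of its underside.
- spice_jar_1: Spice jar with a green cap, 46 mm wide, 106 mm high, to be left alone. Origin: centre of its underside.
- spice_jar_2: Second spice jar with a green cap, same size, to be left alone. Origin: centre of its underside.
Mind the look-alikes: they are no part of the job. There is more than one size of the bore_gauge; the one meant has the size given above.

How it is judged:
On the way, in this order (a step that is already met when the one before it is completed fails the run):
1. The gauge's head sits flat on the seat in the mincer's mouth, its knob still tight and its plungers drawn in (horizontal distance between bore_gauge and seat below 0.008 m and z of bore_gauge in the frame of seat below 0.004 m and angle between bore_gauge's own z axis and vertical below 0.12 rad and value of joint gauge_knob below 0.25 rad and distance between left_tip and right_tip below 0.052 m), for 0.2 s.
2. On the seat, the knob is slackened and the plungers have sprung out to the wall (horizontal distance between bore_gauge and seat below 0.008 m and z of bore_gauge in the frame of seat below 0.004 m and angle between bore_gauge's own z axis and vertical below 0.12 rad and value of joint gauge_knob above 0.65 rad and distance between left_tip and right_tip between 0.0533 and 0.056 m), for 0.2 s.
3. Still on the seat, the knob is tight again with the plungers at the wall (horizontal distance between bore_gauge and seat below 0.008 m and z of bore_gauge in the frame of seat below 0.004 m and angle between bore_gauge's own z axis and vertical below 0.12 rad and value of joint gauge_knob below 0.2 rad and distance between left_tip and right_tip between 0.0533 and 0.056 m), for 0.2 s.
At the end, for the whole second after the job is handed in: The gauge stands upright (within 11 degrees), at rest and let go, on the floor of its long slot (within 16 mm of the middle sideways and 5 mm of the floor in height), knob tight (below 0.2 rad), plungers still locked at the width of the seat (53.3 to 56.0 mm over their ends) (horizontal distance between bore_gauge and slot below 0.016 m and z of bore_gauge in the frame of slot below 0.005 m and angle between bore_gauge's own z axis and vertical below 0.2 rad and value of joint gauge_knob below 0.2 rad and distance between left_tip and right_tip between 0.0533 and 0.056 m and linear speed of bore_gauge below 0.03 m/s and contact force between the fingers and bore_gauge below 0.1 N); the robot touches nothing.
It fails at once if The gauge is pressed or pulled against the mincer head with more than 25 N (contact force between bore_gauge and mincer_head above 25 N).
It fails at once if The gauge is rammed against its stand with more than 25 N (contact force between bore_gauge and gauge_stand above 25 N).
It fails at once if A can, tin or spice jar around is moved by more than 3 cm (distance of any of tin_1, cooking_spray, spice_jar_1, spice_jar_2 from where it was at the start of the episode above 0.03 m).
It also fails if it takes over 61 s, if anything falls off the work surface, if the arm or the gripper's body presses on something with over 40 N, if the wrist force passes 120 N, or if a joint passes its speed limit or range.

## Working session

There is one attempt and no reset: what is moved stays moved. The work goes in short steps, Python scripts to look and compute and a tool call to move; the robot and the scene stay as the last step left them, time stands still between calls to the robot, and variables do not carry over. Pictures are saved under pics/ and viewed, at most 10 in all, crops included, and the job is handed in when it is done.

Besides the shell and the picture viewer there is one more tool, called after "Request:" as name(argument=value, ...) on one line, values as JSON. arm_command: Moves the arm, as the interface text tells. Its arguments: {"type":"object","properties":{"motion":{"type":"array"},"newtons":{"type":"number"}},"required":["motion"]}

```bash
mkdir -p pics; cat > h.py <<'E'
import numpy as np, cv2
from bench import get_state, get_image, camera_params, close_job
def cloud(d,p):
    K,D,T=np.array(p["intrinsics"]),np.array(p["D"]),np.array(p["extrinsics"])
    h,w=d.shape; uv=np.stack(np.meshgrid(np.arange(w),np.arange(h)),-1).reshape(-1,1,2).astype(np.float32)
    n=cv2.undistortPoints(uv,K,D).reshape(h,w,2)
    P=np.dstack([n[...,0]*d,n[...,1]*d,d])@T[:3,:3].T+T[:3,3]
    P[d==0]=np.nan; return P
def snap(name,tag):
    p=camera_params(name); im,d=get_image(name); np.savez(f"{tag}.npz",im=im,d=d,**{k:np.array(v) for k,v in p.items()})
    cv2.imwrite(f"pics/{tag}.png",im[...,::-1]); return im,d,p,cloud(d,p)
def load(tag):
    z=np.load(f"{tag}.npz"); p={k:z[k] for k in("intrinsics","D","extrinsics")}; return z["im"],z["d"],p,cloud(z["d"],p)
E
python3 - <<'E'
from h import *
s=get_state(); print(s)
for n in("top","side"):
    im,d,p,P=snap(n,n+"0"); print(n,np.round(p["extrinsics"],3).tolist(),np.round(p["intrinsics"],1).tolist())
E
```

```text
{'time': 0.0, 'joint_positions': array([-1.26987778,  0.32179716, -0.070074  ,  1.45166612,  0.0226135 ,
        1.37077756, -0.05694029]), 'qd': array([-1.09751284e-03,  1.44874788e-03,  1.77805566e-03, -6.14171250e-05,
        1.08075577e-03, -8.43299387e-04,  4.92754146e-04]), 'joint_torque': array([ 2.12159898e-04, -4.91293752e+01, -4.03812155e-01, -3.12521875e+01,
       -6.38491334e-02,  4.38717962e-02,  1.94407862e-04]), 'position': array([0.18379752, 0.62293458, 0.23548263]), 'tool_rot': array([-4.48995851e-01, -3.10918621e+00,  2.91400073e-03]), 'ft_force': array([ 0.42829074, -0.10018568, -0.18607894]), 'torque': array([-0.00111683,  0.01754553,  0.00483305]), 'grip_force': 0.0, 'grip_width': 1.006289338095051}
top [[0.028, -0.989, 0.148, 0.362], [-0.999, -0.033, -0.026, -0.066], [0.03, -0.148, -0.989, 1.304], [0.0, 0.0, 0.0, 1.0]] [[521.0, 0.0, 310.9], [0.0, 521.0, 206.5], [0.0, 0.0, 1.0]]
side [[-0.917, -0.161, 0.366, 0.23], [-0.399, 0.335, -0.853, 0.639], [0.015, -0.928, -0.372, 0.418], [0.0, 0.0, 0.0, 1.0]] [[368.4, 0.0, 317.8], [0.0, 368.4, 204.0], [0.0, 0.0, 1.0]]
```

View pics/top0.png

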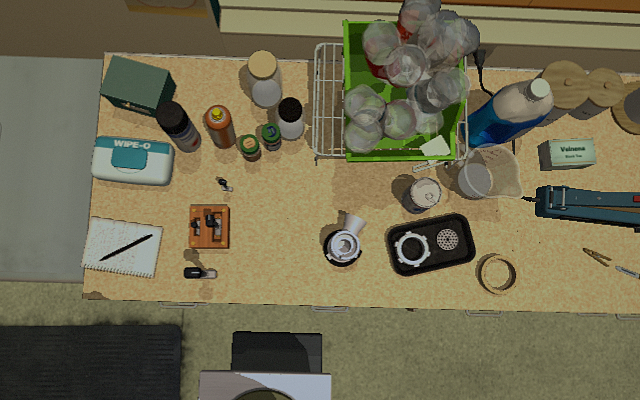

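View pics/side0.png

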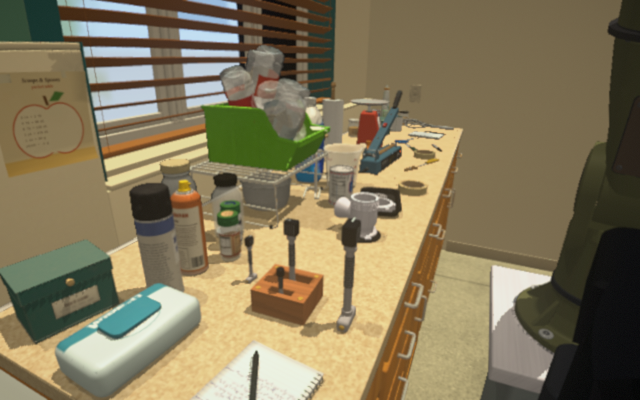

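The top view shows the oak stand at about (209,226) with two gauges in it. Loose look-alikes stand at (222,185) and (200,272). The mincer mouth is at (343,243), with its neck towards (353,222). In the side view the tall gauge in the stand has its knob at (291,228), with the big look-alike nearer the edge at (350,235).

```bash
python3 - <<'E'
from h import *
im,d,p,P=load("top0")
def reg(r0,r1,c0,c1,z0,z1):
    m=np.zeros(d.shape,bool); m[r0:r1,c0:c1]=1
    return P[m&(P[...,2]>z0)&(P[...,2]<z1)]
print("table z",np.nanmedian(P[255:290,230:310,2]))
st=reg(195,260,180,240,.035,.056); r=cv2.minAreaRect((st[:,:2]*1000).astype(np.float32)); print("stand",len(st),r,np.median(st,0))
for z0,z1 in((.075,.1),(.11,.17)):
    k=reg(195,260,180,240,z0,z1); print("knob",z0,len(k),k.mean(0),cv2.minAreaRect((k[:,:2]*1000).astype(np.float32)) if len(k)>3 else "",k[:,2].max())
k=reg(255,290,175,225,.02,.3);print("lookalike",k.mean(0),k.min(0),k.max(0))
rim=reg(215,270,315,375,.094,.11); c,rr=cv2.minEnclosingCircle((rim[:,:2]*1000).astype(np.float32)); print("rim",len(rim),c,rr,np.median(rim,0))
nk=reg(200,270,315,385,.03,.09); print("neck mean",nk.mean(0))
im,d,p,P=load("side0")
k=reg(210,250,275,305,.1,.18); print("side knob",len(k),k.mean(0),k.min(0),k.max(0))
E
```

```text
table z -6.471993640611018e-05
stand 1199 ((494.79083251953125, 149.02166748046875), (100.52098083496094, 93.5584945678711), 1.9614990949630737) [0.48960481 0.15349492 0.04582873]
knob 0.075 41 [0.49344166 0.16703838 0.08862596] ((494.5726318359375, 153.1710205078125), (11.892545700073242, 60.812557220458984), 3.310879945755005) 0.09561071026309698
knob 0.11 113 [0.49584623 0.12734847 0.15486701] ((496.1491394042969, 128.1221923828125), (24.785545349121094, 18.06906509399414), 3.3771116733551025) 0.16396055356893235
lookalike [0.38076241 0.1510315  0.14342206] [0.3687952  0.13078467 0.02016214] [0.39332941 0.1721394  0.19278209]
rim 276 (456.25347900390625, -178.01048278808594) 35.16156005859375 [ 0.45470849 -0.17778466  0.10119145]
neck mean [ 0.48002589 -0.18922862  0.06988843]
side knob 377 [0.49571705 0.13561226 0.13950699] [0.48454082 0.12443442 0.10332137] [0.51096969 0.14095739 0.16043602]
```

```bash
python3 - <<'E'
import cv2
a=cv2.imread("pics/top0.png")[165:295,165:295]; b=cv2.imread("pics/side0.png")[205:335,235:365]
import numpy as np
cv2.imwrite("pics/crop0.png",np.hstack([cv2.resize(x,(400,400),interpolation=cv2.INTER_CUBIC) for x in(a,b)]))
E
```

```text
(no output)
```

View pics/crop0.png

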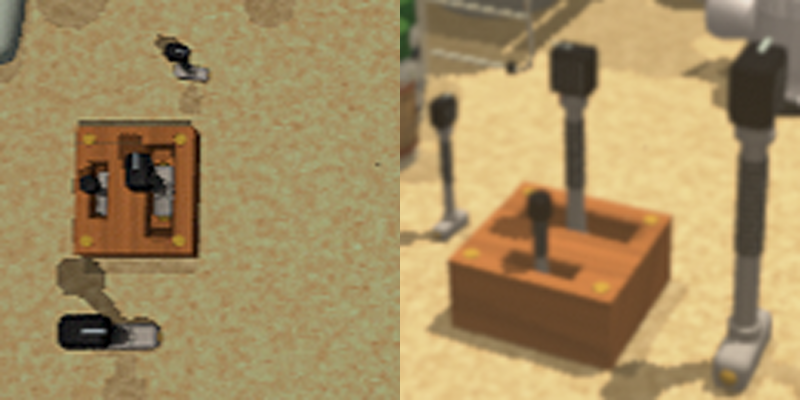

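```bash
cat >> h.py <<'E'
from scipy.spatial.transform import Rotation as R
def pose():
    s=get_state(); return np.array(s["position"]),R.from_rotvec(s["tool_rot"]),s
def yaw(r): y=r.as_matrix()[:,1]; return np.degrees(np.arctan2(y[1],y[0]))
def shift(target,p=None,r=None):
    """mm in the tool axes from the pose p,r to a world position"""
    if p is None: p,r,_=pose()
    return np.round(r.inv().apply(np.array(target)-p)*1000,1)
E
python3 - <<'E'
from h import *
p,r,s=pose(); print(yaw(r),(yaw(r)+86.6))
T=np.array([.496,.128,.2355]); n=3
for i in range(3):
    q=p+(T-p)/(3-i); print(shift(q,p,r)); p=q; r=r*R.from_euler("z",35,degrees=True)
E
```

```text
73.56776468041873 160.1677646804187
[-146.5 -128.8    0.3]
[-193.9  -21.5    0.3]
[-171.1   93.6    0.3]
```

Request:
arm_command(motion=[[87, -29, -26, 0, 7], [87, -59, -52, 0, 14], [87, -88, -77, 0, 21], [87, -117, -103, 0, 28], [87, -146, -129, 0, 35]], newtons=40)

```text
time: 0.52
position: [0.288, 0.4565, 0.236]
tool_rot: [-1.371, -2.826, 0.001]
ft_force: [1.2, -0.2, 0.7]
grip_width: 1.001
grip_force: 0.0
```

Request:
arm_command(motion=[[87, -39, -4, 0, 7], [87, -78, -9, 0, 14], [87, -116, -13, 0, 21], [87, -155, -17, 0, 28], [87, -194, -21, 0, 35]])

```text
time: 0.93
position: [0.3924, 0.2918, 0.2364]
tool_rot: [-2.158, -2.283, 0.0]
ft_force: [1.6, 0.7, -0.5]
grip_width: 0.997
grip_force: 0.0
```

Request:
arm_command(motion=[[87, -34, 19, 0, 7], [87, -68, 37, 0, 14], [87, -103, 56, 0, 21], [87, -137, 75, 0, 28], [87, -171, 94, 0, 35]])

```text
time: 1.35
position: [0.4969, 0.1269, 0.2364]
tool_rot: [-2.744, -1.528, -0.0]
ft_force: [0.3, 0.7, -0.0]
grip_width: 0.997
grip_force: 0.0
```

Request:
arm_command(motion=[[87, 0, 0, 0, 7], [87, 0, 0, 0, 14], [87, 0, 0, 0, 21], [87, 0, 0, 0, 28], [87, 0, 0, 0, 35]])

```text
time: 1.77
position: [0.4961, 0.1286, 0.2361]
tool_rot: [3.077, 0.632, -0.001]
ft_force: [-0.6, -0.8, -0.5]
grip_width: 1.0
grip_force: 0.0
```

Request:
arm_command(motion=[[87, 0, 0, 0, 7], [87, 0, 0, 0, 14], [87, 0, 0, 0, 20], [87, 0, 0, 0, 20], [87, 0, 0, 0, 20]])

```text
time: 2.18
position: [0.4962, 0.1288, 0.2363]
tool_rot: [3.14, 0.103, -0.001]
ft_force: [-1.0, -0.0, 0.6]
grip_width: 1.0
grip_force: 0.0
```

```bash
python3 - <<'E'
from h import *
p,r,s=pose(); print(p,yaw(r),s["joint_positions"])
im,d,pp,P=snap("wrist","w1")
m=(P[...,2]>.148)&(P[...,2]<.17)&(np.hypot(P[...,0]-.496,P[...,1]-.128)<.04)
k=P[m]; print(len(k),k.mean(0),np.median(k[:,2]),cv2.minAreaRect((k[:,:2]*1000).astype(np.float32)))
m=(abs(P[...,2]-.046)<.005)&(np.hypot(P[...,0]-.496,P[...,1]-.149)<.08); k=P[m]; print(len(k),cv2.minAreaRect((k[:,:2]*1000).astype(np.float32)))
E
```

```text
[0.49620072 0.12879199 0.23628174] -86.25896033700562 [-0.76320761  0.01926174  0.46654658  1.80237696 -0.00893719  1.32255238
 -1.80003792]
632 [0.49849638 0.12979044 0.15773368] 0.15838530022109693 ((497.4207763671875, 129.98448181152344), (24.712343215942383, 18.049890518188477), 3.5601470470428467)
4334 ((494.0667724609375, 149.872314453125), (100.96012878417969, 92.36798858642578), 1.7690716981887817)
```

View pics/w1.png

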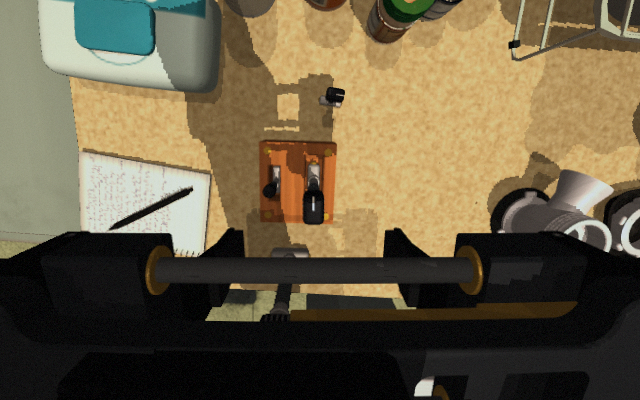

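The wrist view shows the target knob at (313,207), squarely between the fingers in line. Its measured height of 158 mm and flats of 18 mm match the given sizes. I'm descending.

Request:
arm_command(motion=[[60, 1.2, -1.1, 5, 0], [50, 1.2, -1.1, 35, 0], [50, 1.2, -1.1, 65, 0], [50, 1.2, -1.1, 88, 0], [50, 1.2, -1.1, 97, 0]])

```text
time: 2.65
position: [0.4952, 0.1294, 0.1358]
tool_rot: [3.138, 0.1, -0.008]
ft_force: [-0.2, 0.0, -0.1]
grip_width: 0.706
grip_force: 0.0
```

Request:
arm_command(motion=[[15, 0, 0, 0, 0], [15, 0, 0, 0, 0], [15, 0, 0, 0, 0], [15, 0, 0, 0, 0], [15, 0, 0, 0, 0]], newtons=40)

```text
time: 3.07
position: [0.4985, 0.1304, 0.141]
tool_rot: [-3.139, -0.098, -0.004]
ft_force: [-0.3, 0.8, 0.2]
grip_width: 0.325
grip_force: 0.0
```

Request:
arm_command(motion=[[14, 0, 0, 0, 0], [14, 0, 0, 0, 0], [14, 0, 0, 0, 0], [14, 0, 0, 0, 0], [14, 0, 0, 0, 0]])

```text
time: 3.48
position: [0.4981, 0.1301, 0.1402]
tool_rot: [-3.14, -0.098, -0.002]
ft_force: [-1.2, -0.7, 4.2]
grip_width: 0.203
grip_force: 40.0
```

Request:
arm_command(motion=[[14, 0, 0, -6, 0], [14, 0, 0, -16, 0], [14, 0, 0, -30, 0], [14, 0, 0, -46, 0], [14, 0, 0, -62, 0]])

```text
time: 3.9
position: [0.4971, 0.13, 0.2023]
tool_rot: [3.14, 0.098, -0.002]
ft_force: [0.3, -0.3, -2.2]
grip_width: 0.207
grip_force: 40.0
```

Request:
arm_command(motion=[[14, 0, 0, -20, 0], [14, 0, 0, -40, 0], [14, 0, 0, -60, 0], [14, 0, 0, -66, 0], [14, 0, 0, -66, 0]])

```text
time: 4.32
position: [0.4985, 0.1303, 0.2695]
tool_rot: [-3.138, -0.098, -0.005]
ft_force: [0.6, 0.5, -2.3]
grip_width: 0.203
grip_force: 40.0
```

```bash
python3 - <<'E'
from h import *
p,r,s=pose(); print(p,yaw(r),s["joint_positions"],s["ft_force"],s["grip_force"],s["grip_width"])
print(shift([.4555,-.178,p[2]],p,r))
im,d,pp,P=snap("side","s1")
m=(P[...,2]>.11)&(P[...,2]<.17)&(np.hypot(P[...,0]-p[0],P[...,1]-p[1])<.04); k=P[m]; print(len(k),k.min(0),k.mean(0))
cv2.imwrite("pics/s1c.png",im[100:300,200:420,::-1])
E
```

```text
[0.49845166 0.13031601 0.26946666] -86.42849040994916 [-0.76798616  0.00432692  0.46581944  1.74951006 -0.00265469  1.38464769
 -1.81015148] [ 0.57695377  0.4994277  -2.30134305] 39.99959779903293 0.2027185619782012
[-62.1 305.   -0.7]
288 [0.4745015  0.12489191 0.14302796] [0.49580447 0.13584146 0.15463471]
```

View pics/s1c.png

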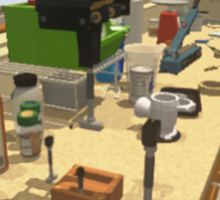

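The side crop shows the gauge hanging upright from the gripper, its head at about (95,122) in the crop and clear of the stand. I'm moving most of the way to the mincer and measuring the mouth from there.

Request:
arm_command(motion=[[14, -6, 30, 0, 0], [14, -14, 68, 0, 0], [14, -22, 108, 0, 0], [14, -30, 148, 0, 0], [14, -37, 180, 0, 0]])

```text
time: 4.78
position: [0.4701, -0.0552, 0.2659]
tool_rot: [3.139, 0.095, -0.004]
ft_force: [-0.6, 0.0, -2.1]
grip_width: 0.201
grip_force: 40.0
```

Request:
arm_command(motion=[[14, -4, 20, 0, 0], [14, -4, 20, 0, 0], [14, -4, 20, 0, 0], [14, -4, 20, 0, 0]])

```text
time: 5.12
position: [0.4686, -0.071, 0.2664]
tool_rot: [-3.139, -0.099, 0.003]
ft_force: [-0.7, 0.5, -1.6]
grip_width: 0.204
grip_force: 40.0
```

```bash
python3 - <<'E'
from h import *
p,r,s=pose(); print(p,yaw(r))
im,d,pp,P=snap("wrist","w2")
near=np.hypot(P[...,0]-.4555,P[...,1]+.178)
m=(abs(P[...,2]-.102)<.005)&(near<.045); k=P[m]
print("rim",len(k),np.median(k[:,2]),cv2.minEnclosingCircle((k[:,:2]*1000).astype(np.float32)))
m=(abs(P[...,2]-.078)<.004)&(near<.03); k=P[m]; print("seat pts",len(k),k.mean(0) if len(k) else 0)
v,u=np.where((abs(P[...,2]-.102)<.005)&(near<.045)); print("px",u.min(),u.max(),v.min(),v.max())
m=(np.hypot(P[...,0]-p[0],P[...,1]-p[1])<.05)&(P[...,2]>.12)&(P[...,2]<.22); k=P[m]; print("gauge",len(k), k.min(0) if len(k) else 0,k.max(0) if len(k) else 0)
E
```

```text
[ 0.46859126 -0.07098389  0.26642127] -86.3716460439964
rim 1086 0.10247296584765281 ((455.7731018066406, -177.1282501220703), 34.714603424072266)
seat pts 798 [ 0.45098405 -0.18418468  0.07873093]
px 375 433 174 232
gauge 704 [ 0.45224368 -0.07958799  0.14275359] [ 0.49101743 -0.06244678  0.21988376]
```

View pics/w2.png

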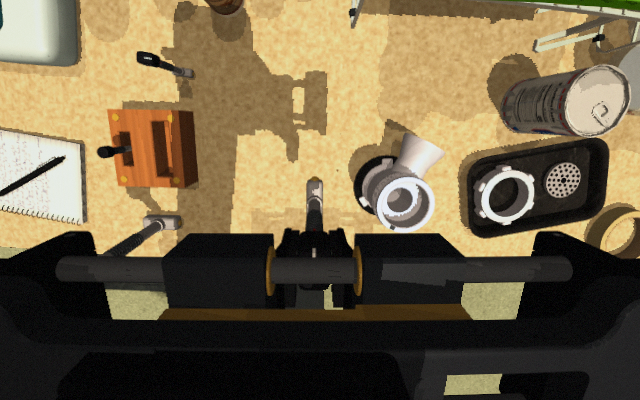

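The wrist view shows the mincer mouth ring at columns 375–433, rows 174–232, and the gauge head with its brass tip at (315,182). I'm refining the centre and the gauge offset from this same picture.

```bash
python3 - <<'E'
from h import *
from scipy.optimize import least_squares
im,d,pp,P=load("w2"); p,r,s=pose()
near=np.hypot(P[...,0]-.4557,P[...,1]+.1772)
k=P[(abs(P[...,2]-.102)<.004)&(near<.045)][:,:2]
rr=lambda c:np.hypot(k[:,0]-c[0],k[:,1]-c[1])
a=np.array([.4557,-.1772])
for _ in range(4):   # outermost and innermost points of the ring per direction
    th=((np.degrees(np.arctan2(k[:,1]-a[1],k[:,0]-a[0]))+180)//10).astype(int); q=rr(a)
    o=[np.where(th==t)[0][q[th==t].argmax()] for t in np.unique(th)]; i=[np.where(th==t)[0][q[th==t].argmin()] for t in np.unique(th)]
    f=lambda v:np.r_[rr(v)[o]-v[2],rr(v)[i]-v[3]]
    v=least_squares(f,[*a,.033,.027],loss="soft_l1",f_scale=.001).x; a=v[:2]
print("ring",v,len(o),q[i].round(3))
h=P[(np.hypot(P[...,0]-p[0],P[...,1]-p[1])<.04)&(P[...,2]>.146)&(P[...,2]<.160)]
print("head",len(h),h.min(0),h.max(0),np.median(h,0))
print(p,shift([a[0]+.001,a[1],p[2]],p,r),R.as_matrix(r)[:,2])
E
```

```text
ring [ 0.45549936 -0.17724458  0.03376051  0.02734965] 36 [0.027 0.027 0.027 0.028 0.027 0.027 0.028 0.028 0.027 0.028 0.028 0.028
 0.028 0.028 0.028 0.028 0.027 0.027 0.028 0.027 0.027 0.027 0.027 0.027
 0.027 0.027 0.027 0.028 0.027 0.027 0.027 0.027 0.027 0.027 0.027 0.027]
head 372 [ 0.45224368 -0.07958799  0.14639019] [ 0.49101743 -0.06244678  0.15990785] [ 0.47950944 -0.07016872  0.15428913]
[ 0.46881736 -0.07058384  0.26659756] [-19.2 105.6   0. ] [-1.63478016e-03  1.52096397e-04 -9.99998652e-01]
```

Request:
arm_command(motion=[[14, -5, 25, 0, 0], [14, -11, 60, 0, 0], [14, -17, 92, 0, 0], [14, -19, 105.5, 0, 0], [14, -19, 105.5, 0, 0]])

```text
time: 5.58
position: [0.4561, -0.1817, 0.2674]
tool_rot: [3.139, 0.091, -0.001]
ft_force: [-0.2, -0.2, -2.5]
grip_width: 0.204
grip_force: 40.0
```

Request:
arm_command(motion=[[14, 0, 0, 10, 0], [14, 0, 0, 24, 0], [14, 0, 0, 30, 0], [14, 0, 0, 30, 0], [14, 0, 0, 30, 0]])

```text
time: 6.0
position: [0.4567, -0.1771, 0.2369]
tool_rot: [-3.14, -0.102, 0.002]
ft_force: [-0.3, -0.8, -1.0]
grip_width: 0.205
grip_force: 40.0
```

```bash
python3 - <<'E'
from h import *
p,r,s=pose(); print(p,yaw(r),s["ft_force"],shift([.4565,-.1772,p[2]],p,r))
im,d,pp,P=snap("wrist","w3"); g=P
h=P[(np.hypot(P[...,0]-p[0],P[...,1]-p[1])<.032)&(P[...,2]>.112)&(P[...,2]<.130)]
print("head",len(h),h.min(0),h.max(0))
cv2.imwrite("pics/w3c.png",cv2.resize(im[120:280,220:420,::-1],(800,640))[:600])
E
```

```text
[ 0.45674025 -0.17711257  0.23692071] -86.28964763079351 [-0.28207863 -0.79931549 -1.01382199] [-0.2  0.1  0. ]
head 374 [ 0.44068038 -0.18583791  0.11327021] [ 0.47896704 -0.16846411  0.12999532]
```

View pics/w3c.png

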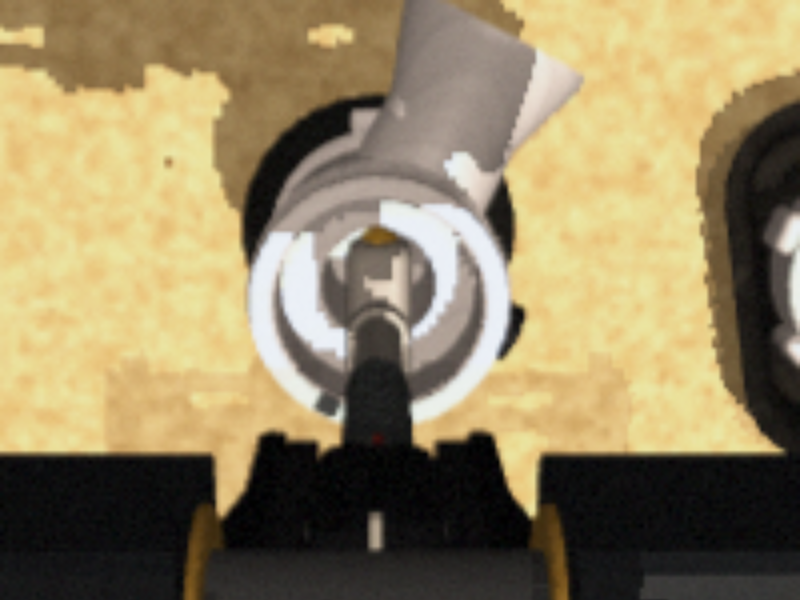

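The crop shows the gauge head centred on the mouth: the gauge at column 378, the ring spanning about 250–508. I'm lowering it.

Request:
arm_command(motion=[[14, 0, 0, 7, 0], [14, 0, 0, 14, 0], [14, 0, 0, 20, 0], [14, 0, 0, 25, 0], [14, 0, 0, 25, 0]])

```text
time: 6.47
position: [0.4559, -0.1784, 0.2112]
tool_rot: [-3.14, -0.098, 0.003]
ft_force: [-1.6, 0.3, -2.2]
grip_width: 0.2
grip_force: 40.0
```

Request:
arm_command(motion=[[14, 0, 0, 1, 0], [14, 0, 0, 2, 0], [14, 0, 0, 3, 0], [14, 0, 0, 3.5, 0], [14, 0, 0, 3.5, 0]])

```text
time: 6.88
position: [0.4567, -0.1786, 0.2091]
tool_rot: [-3.14, -0.098, -0.0]
ft_force: [0.3, 0.5, -2.6]
grip_width: 0.202
grip_force: 40.0
```

Request:
arm_command(motion=[[14, 0, 0, 0.5, 0], [14, 0, 0, 1, 0], [14, 0, 0, 1.5, 0], [14, 0, 0, 1.5, 0]])

```text
time: 7.22
position: [0.4567, -0.1786, 0.2075]
tool_rot: [-3.14, -0.098, 0.0]
ft_force: [-0.1, 0.1, -2.4]
grip_width: 0.199
grip_force: 40.0
```

Request:
arm_command(motion=[[14, 0, 0, 0.5, 0], [14, 0, 0, 1, 0], [14, 0, 0, 1, 0]])

```text
time: 7.47
position: [0.4567, -0.1786, 0.2065]
tool_rot: [-3.14, -0.098, 0.0]
ft_force: [-0.8, -0.3, -1.7]
grip_width: 0.203
grip_force: 40.0
```

Request:
arm_command(motion=[[14, 0, 0, 0.5, 0], [14, 0, 0, 0.5, 0], [14, 0, 0, 1, 0], [14, 0, 0, 1, 0]])

```text
time: 7.8
position: [0.457, -0.1788, 0.2062]
tool_rot: [-3.14, -0.098, -0.001]
ft_force: [-1.6, 0.4, 4.5]
grip_width: 0.207
grip_force: 40.0
```

Request:
arm_command(motion=[[14, 0, 0, 0.4, 0], [14, 0, 0, 0.4, 0], [14, 0, 0, 0.4, 0], [14, 0, 0, 0.4, 0]])

```text
time: 8.13
position: [0.4572, -0.1789, 0.2062]
tool_rot: [-3.14, -0.098, -0.002]
ft_force: [-1.5, 0.1, 6.9]
grip_width: 0.205
grip_force: 40.0
```

Request:
arm_command(motion=[[14, 0, 0, 0.5, 0], [14, 0, 0, 0.9, 0], [14, 0, 0, 0.9, 0], [14, 0, 0, 0.9, 0]])

```text
time: 8.47
position: [0.4575, -0.179, 0.2062]
tool_rot: [-3.14, -0.098, -0.003]
ft_force: [-3.3, 1.4, 11.6]
grip_width: 0.205
grip_force: 40.0
```

Request:
arm_command(motion=[[14, 0, 0, 0, -3], [14, 0, 0, 0, -7], [14, 0, 0, 0, -11], [14, 0, 0, 0, -15], [14, 0, 0, 0, -15]])

```text
time: 8.88
position: [0.4577, -0.1794, 0.2062]
tool_rot: [3.099, 0.511, 0.004]
ft_force: [-2.3, -1.2, 10.7]
grip_width: 0.201
grip_force: 40.0
```

Request:
arm_command(motion=[[14, 0, 0, 0.1, -4], [14, 0, 0, 0.1, -9], [14, 0, 0, 0.2, -14], [14, 0, 0, 0.2, -19], [14, 0, 0, 0.2, -22]])

```text
time: 9.3
position: [0.4578, -0.1795, 0.2061]
tool_rot: [2.943, 1.094, 0.004]
ft_force: [-2.2, 0.4, 11.9]
grip_width: 0.201
grip_force: 40.0
```

```bash
python3 - <<'E'
from h import *
p,r,s=pose(); print(p,yaw(r),s["ft_force"],s["torque"],s["joint_positions"])
im,d,pp,P=snap("wrist","w4")
cv2.imwrite("pics/w4c.png",cv2.resize(im[120:280,220:420,::-1],(800,640))[:600])
E
```

```text
[ 0.45781546 -0.17947231  0.20614568] -49.229098002699445 [-2.23123784  0.3769094  11.86116884] [-0.11386384  0.75379722 -0.04424567] [-0.51540269 -0.03330019  0.83032393  1.90217794  0.02536047  1.25896674
 -0.55227126]
```

View pics/w4c.png

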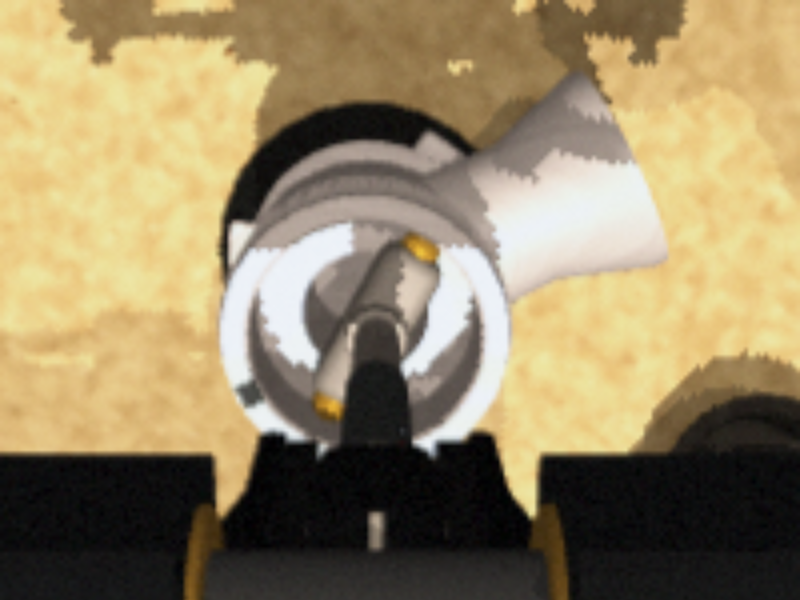

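The crop shows the head staying put on the seat while the gripper has turned about 37°, with brass ends at (423,247) and (328,404). Moment about z is −0.044 N m, so only the knob is turning. I'm turning further.

Request:
arm_command(motion=[[14, 0, 0, 0, -5], [14, 0, 0, 0, -10], [14, 0, 0, 0, -15], [14, 0, 0, 0, -18], [14, 0, 0, 0, -18]])

```text
time: 9.77
position: [0.4577, -0.1794, 0.2061]
tool_rot: [2.737, 1.539, 0.003]
ft_force: [-3.1, -0.2, 11.2]
grip_width: 0.202
grip_force: 40.0
```

Request:
arm_command(motion=[[14, 0, 0, 0, 0], [14, 0, 0, 0, 0], [14, 0, 0, 0, 0]])

```text
time: 10.02
position: [0.4577, -0.1794, 0.2061]
tool_rot: [2.739, 1.536, 0.003]
ft_force: [-2.6, -0.2, 12.5]
grip_width: 0.203
grip_force: 40.0
```

```bash
python3 - <<'E'
from h import *
p,r,s=pose(); print(p,yaw(r),s["ft_force"],s["torque"],s["joint_positions"])
im,d,pp,P=snap("wrist","w5")
def brass(tag):
    im,d,pp,P=load(tag); hsv=cv2.cvtColor(im,cv2.COLOR_RGB2HSV)
    m=((hsv[...,0]>15)&(hsv[...,0]<32)&(hsv[...,1]>170)&(hsv[...,2]>70)&(np.hypot(P[...,0]-.4557,P[...,1]+.1775)<.03)&(P[...,2]>.07)).astype(np.uint8)
    n,l,st,c=cv2.connectedComponentsWithStats(m)
    for i in range(1,n):
        if st[i,4]>5: q=P[l==i]; print(tag,st[i],q.mean(0).round(4), "outermost from seat", np.hypot(q[:,0]-.4555,q[:,1]+.1772).max())
brass("w4");brass("w5")
cv2.imwrite("pics/w5c.png",cv2.resize(im[120:280,220:420,::-1],(800,640))[:600])
E
```

```text
[ 0.45766136 -0.17942384  0.2061282 ] -31.447315294551313 [-2.55581816 -0.17317081 12.53026396] [-0.08229628  0.93897579  0.01532764] [-0.5228701  -0.03384906  0.83756017  1.90237653  0.02603147  1.25939776
 -0.24236602]
w4 [321 179   8   6  29] [ 0.4782 -0.1753  0.0911] outermost from seat 0.024517142358967788
w4 [299 219   7   6  30] [ 0.4343 -0.184   0.0954] outermost from seat 0.026382482224323347
w4 [266 282   7  14  56] [ 0.4678 -0.1526  0.2827] outermost from seat 0.029808518700498214
w4 [356 289   5   7  22] [ 0.4842 -0.1729  0.283 ] outermost from seat 0.030013640738916162
w4 [356 305   4   8  16] [ 0.4825 -0.1731  0.2885] outermost from seat 0.02788305562884775
w4 [363 305   5   3   9] [ 0.4841 -0.1749  0.2874] outermost from seat 0.02900109056212298
w4 [266 310   9  10  44] [ 0.467  -0.1553  0.2905] outermost from seat 0.025646646316221863
w4 [278 310   8   7  26] [ 0.4688 -0.1574  0.2902] outermost from seat 0.024469622786673414
w4 [290 310   4   5  10] [ 0.4708 -0.1594  0.29  ] outermost from seat 0.024223650818083666
w4 [323 310  10  10  43] [ 0.477  -0.1671  0.2903] ou
[... 253 characters left out ...]
37 -0.1745  0.2903] outermost from seat 0.029039742208651197
w5 [327 182   8   8  35] [ 0.4783 -0.1748  0.0909] outermost from seat 0.0248868539757743
w5 [293 213   7   8  34] [ 0.4329 -0.1844  0.0909] outermost from seat 0.026331657948818643
w5 [266 281   5  14  46] [ 0.4594 -0.1496  0.2834] outermost from seat 0.029733286526840572
w5 [357 286   4  10  27] [ 0.4811 -0.1642  0.2832] outermost from seat 0.02995933849437338
w5 [356 305   3   6  13] [ 0.479  -0.1654  0.2883] outermost from seat 0.026504952649768824
w5 [369 305   3   4   7] [ 0.4823 -0.1672  0.2878] outermost from seat 0.02876495149262021
w5 [356 312   5   4   7] [ 0.479  -0.1654  0.2907] outermost from seat 0.026865938518286756
```

View pics/w5c.png

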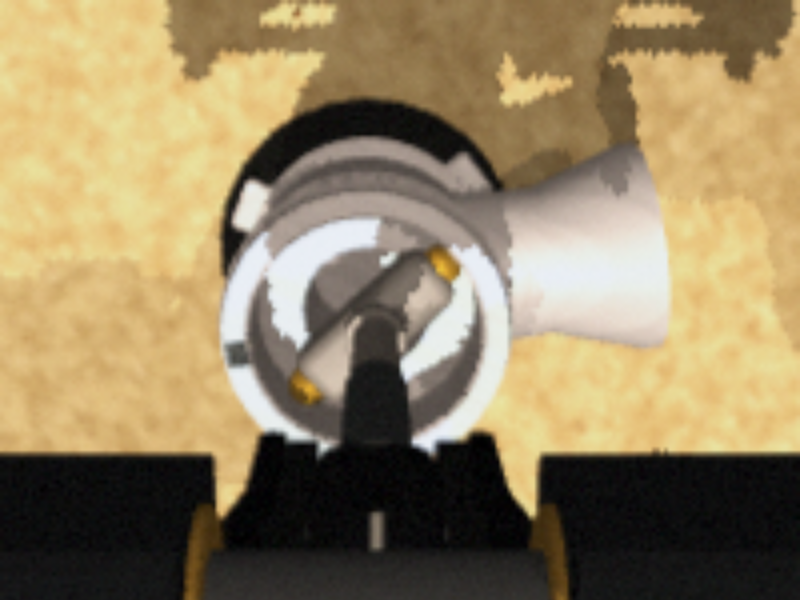

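The crop shows both brass ends further out, at (443,262) and (305,388), with the head still flat on the seat. The head itself yawed only a few degrees. I'm adding a little more turn for margin, then measuring the width by rays onto the plunger-axis plane.

Request:
arm_command(motion=[[14, 0, 0, 0, -4], [14, 0, 0, 0, -8], [14, 0, 0, 0, -8], [14, 0, 0, 0, -8], [14, 0, 0, 0, -8]])

```text
time: 10.48
position: [0.4576, -0.1794, 0.2061]
tool_rot: [2.625, 1.723, 0.003]
ft_force: [-2.5, 0.3, 12.1]
grip_width: 0.202
grip_force: 40.0
```

```bash
cat >> h.py <<'E'
def brass(tag,z,lo=.03):
    """brass ends: mask pixels cast onto the plane of the plunger axis, extent along their line"""
    im,d,pp,P=load(tag); hsv=cv2.cvtColor(im,cv2.COLOR_RGB2HSV)
    m=((hsv[...,0]>13)&(hsv[...,0]<34)&(hsv[...,1]>140)&(hsv[...,2]>60)&(P[...,2]>z-.014)&(P[...,2]<z+.014)).astype(np.uint8)
    n,l,st,c=cv2.connectedComponentsWithStats(m,connectivity=8); T=pp["extrinsics"]; out=[]
    for i in range(1,n):
        if st[i,4]<12: continue
        v,u=np.where(l==i); q=cv2.undistortPoints(np.stack([u,v],-1).reshape(-1,1,2).astype(np.float32),pp["intrinsics"],pp["D"]).reshape(-1,2)
        ray=np.c_[q,np.ones(len(q))]@T[:3,:3].T; W=T[:3,3]+ray*((z-T[2,3])/ray[:,2])[:,None]; out.append(W[:,:2]); 
    out=[o for o in out if np.hypot(*(o.mean(0)-C[:2]))<lo] if (C:=globals().get("CEN")) is not None else out
    if len(out)<2: print(tag,"found",len(out)); return
    a,b=sorted(out,key=len)[-2:]; e=(b.mean(0)-a.mean(0)); e/=np.hypot(*e); w=np.r_[a,b]@e
    print(tag,"means",a.mean(0).round(4),b.mean(0).round(4),"sep",np.hypot(*(b.mean(0)-a.mean(0))).round(4),"extent",np.ptp(w).round(4),"yaw",np.degrees(np.arctan(e[1]/e[0])).round(1))
E
python3 - <<'E'
import h; from h import *
h.CEN=np.array([.4555,-.1772])
p,r,s=pose(); print(p,yaw(r),s["ft_force"],s["torque"])
snap("wrist","w6")
for t in("w4","w5","w6"): brass(t,.086)
E
```

```text
[ 0.4575961  -0.17941124  0.20610345] -23.445143860754904 [-2.4717653   0.26861218 12.1021668 ] [-0.11238069  0.9339141   0.02192135]
w4 means [ 0.4314 -0.1852] [ 0.4775 -0.1761] sep 0.047 extent 0.052 yaw 11.1
w5 means [ 0.4317 -0.1857] [ 0.478  -0.1761] sep 0.0473 extent 0.052 yaw 11.7
w6 means [ 0.4319 -0.1854] [ 0.4784 -0.1762] sep 0.0474 extent 0.0529 yaw 11.2
```

The head yaw is the same in all three pictures, at about 11°, so the knob is now roughly 0.95 rad slack. The gauge sits about 2 mm off-centre, which would shorten the measured chord. I'm easing the press slightly and centring it.

Request:
arm_command(motion=[[14, 0, 0, -1, 0], [14, 0.5, -0.8, -1, 0], [14, 1.2, -1.6, -1, 0], [14, 1.2, -1.6, -1, 0], [14, 1.2, -1.6, -1, 0]])

```text
time: 10.95
position: [0.4569, -0.1781, 0.2062]
tool_rot: [2.624, 1.722, 0.003]
ft_force: [0.6, -1.6, 4.4]
grip_width: 0.202
grip_force: 40.0
```

```bash
python3 - <<'E'
import h; from h import *
h.CEN=np.array([.4555,-.1772])
p,r,s=pose(); print(p,yaw(r),s["ft_force"],s["torque"],r.as_matrix()[:,2],shift([.4565,-.1772,p[2]],p,r))
snap("wrist","w7"); brass("w7",.086)
E
```

```text
[ 0.45687627 -0.17811096  0.20621573] -23.44629667386262 [ 0.64616783 -1.62485357  4.43464288] [-0.71441149  0.09850155 -0.00452091] [ 0.00326279 -0.0019883  -0.9999927 ] [ 0.7 -0.7 -0. ]
w7 means [ 0.4317 -0.1855] [ 0.4782 -0.1759] sep 0.0475 extent 0.0532 yaw 11.7
```

```bash
cat >> h.py <<'E'
from scipy.optimize import least_squares
def ring(tag):
    im,d,pp,P=load(tag); a=np.array([.4555,-.1772])
    k=P[(abs(P[...,2]-.102)<.004)&(np.hypot(P[...,0]-a[0],P[...,1]-a[1])<.04)&(np.hypot(P[...,0]-a[0],P[...,1]-a[1])>.022)][:,:2]
    rr=lambda c:np.hypot(k[:,0]-c[0],k[:,1]-c[1])
    for _ in range(4):
        th=((np.degrees(np.arctan2(k[:,1]-a[1],k[:,0]-a[0]))+180)//10).astype(int); q=rr(a)
        o=[np.where(th==t)[0][q[th==t].argmax()] for t in np.unique(th)]
        v=least_squares(lambda v:rr(v)[o]-.0338,a,loss="soft_l1",f_scale=.0007).x; a=v[:2]
    print(tag,"ring",a.round(4),len(o))
E
python3 - <<'E'
from h import *
for t in("w2","w3","w4","w6","w7"): ring(t)
E
```

```text
w2 ring [ 0.4554 -0.1771] 36
w3 ring [ 0.4555 -0.1773] 33
w4 ring [ 0.4556 -0.1769] 33
w6 ring [ 0.4552 -0.1768] 34
w7 ring [ 0.4552 -0.1767] 34
```

The ring fit is steady at (0.4553, −0.1768), but the plunger line lies about 3 mm to −y of it. I'm unloading the seat completely, shifting over, then measuring.

Request:
arm_command(motion=[[14, 0, 0, -1, 0], [14, 0.9, -0.4, -1.3, 0], [14, 1.8, -0.8, -1.3, 0], [14, 2.8, -1.2, -1.3, 0], [14, 2.8, -1.2, -1.3, 0]])

```text
time: 11.42
position: [0.4558, -0.1742, 0.2063]
tool_rot: [2.626, 1.724, -0.0]
ft_force: [1.3, -2.7, 0.3]
grip_width: 0.201
grip_force: 40.0
```

```bash
python3 - <<'E'
import h; from h import *
h.CEN=np.array([.4555,-.1772])
p,r,s=pose(); print(p,yaw(r),s["ft_force"],s["torque"])
snap("wrist","w8"); brass("w8",.086); brass("w8",.089)
E
```

```text
[ 0.45575989 -0.1741635   0.20631948] -23.42810318509091 [ 1.33403545 -2.68335638  0.32300704] [-1.13116128 -0.14159117  0.03244229]
w8 means [ 0.4308 -0.1825] [ 0.4773 -0.1728] sep 0.0475 extent 0.0531 yaw 11.7
w8 means [ 0.4314 -0.1816] [ 0.4774 -0.1721] sep 0.0469 extent 0.0526 yaw 11.7
```

Request:
arm_command(motion=[[14, 0, 0, 0.7, 0], [14, 0, 0, 1.4, 0], [14, 0, 0, 2, 0], [14, 0, 0, 2, 0], [14, 0, 0, 2, 0]])

```text
time: 11.88
position: [0.4563, -0.1746, 0.2062]
tool_rot: [2.626, 1.723, 0.002]
ft_force: [-2.5, -3.9, 13.4]
grip_width: 0.204
grip_force: 40.0
```

```bash
python3 - <<'E'
import h; from h import *
h.CEN=np.array([.4555,-.1772])
p,r,s=pose(); print(p,yaw(r),s["ft_force"],s["torque"])
snap("wrist","w9"); brass("w9",.086)
E
```

```text
[ 0.45632666 -0.17460509  0.20615331] -23.457853349150064 [-2.54520256 -3.94077521 13.37078857] [-1.00280441  0.74861145  0.02993207]
w9 means [ 0.4309 -0.1824] [ 0.4773 -0.1726] sep 0.0474 extent 0.0529 yaw 11.9
```

Request:
arm_command(motion=[[14, 0, 0, 0, 4], [14, 0, 0, 0, 9], [14, 0, 0, 0, 14], [14, 0, 0, 0, 19], [14, 0, 0, 0, 24]])

```text
time: 12.35
position: [0.4565, -0.1746, 0.2062]
tool_rot: [2.929, 1.133, 0.003]
ft_force: [-0.7, -3.4, 11.4]
grip_width: 0.204
grip_force: 40.0
```

Request:
arm_command(motion=[[14, 0, 0, 0, 5], [14, 0, 0, 0, 10], [14, 0, 0, 0, 15], [14, 0, 0, 0, 20], [14, 0, 0, 0, 20]])

```text
time: 12.77
position: [0.4566, -0.1748, 0.2062]
tool_rot: [3.081, 0.608, 0.004]
ft_force: [-0.9, -3.4, 9.8]
grip_width: 0.208
grip_force: 40.0
```

```bash
python3 - <<'E'
import h; from h import *
h.CEN=np.array([.4555,-.1772])
p,r,s=pose(); print(p,yaw(r),s["ft_force"],s["torque"])
snap("wrist","w10"); brass("w10",.086)
E
```

```text
[ 0.45661839 -0.17479914  0.20618801] -67.67528295393315 [-0.93334867 -3.39522221  9.75822133] [-1.1371068   0.53554359 -0.00432241]
w10 found 1
```

Request:
arm_command(motion=[[14, 0, 0, 0.3, 3], [14, 0, 0, 0.3, 6], [14, 0, 0, 0.3, 9], [14, 0, 0, 0.3, 11], [14, 0, 0, 0.3, 11]])

```text
time: 13.23
position: [0.4568, -0.1748, 0.2062]
tool_rot: [3.125, 0.313, 0.004]
ft_force: [-2.1, -3.0, 12.9]
grip_width: 0.204
grip_force: 40.0
```

```bash
python3 - <<'E'
import h; from h import *
h.CEN=np.array([.4555,-.1772])
p,r,s=pose(); print(p,yaw(r),s["ft_force"],s["torque"])
E
```

```text
[ 0.45676681 -0.17481853  0.20617155] -78.54834696279762 [-2.14577948 -3.02740917 12.92269474] [-1.07712563  0.65136882 -0.08990841]
```

Request:
arm_command(motion=[[14, 0, 0, 0, 2], [14, 0, 0, 0, 4], [14, 0, 0, 0, 4]])

```text
time: 13.48
position: [0.4568, -0.1744, 0.2062]
tool_rot: [3.135, 0.205, 0.004]
ft_force: [-3.5, -1.8, 12.6]
grip_width: 0.203
grip_force: 40.0
```

```bash
python3 - <<'E'
import h; from h import *
p,r,s=pose(); print(p,yaw(r),s["ft_force"],s["torque"])
E
```

```text
[ 0.45676524 -0.1743791   0.20615248] -82.5309914737355 [-3.45771022 -1.78628871 12.58426629] [-0.80445973  0.66591369 -0.02644823]
```

```bash
cat >> h.py <<'E'
def tips(tag,z=.086):
    im,d,pp,P=load(tag); hsv=cv2.cvtColor(im,cv2.COLOR_RGB2HSV)
    m=((hsv[...,0]>13)&(hsv[...,0]<34)&(hsv[...,1]>140)&(hsv[...,2]>60)&(abs(P[...,2]-z)<.014)&(np.hypot(P[...,0]-.4555,P[...,1]+.177)<.032)).astype(np.uint8)
    n,l,st,c=cv2.connectedComponentsWithStats(m,connectivity=8); T=pp["extrinsics"]
    for i in range(1,n):
        if st[i,4]<4: continue
        v,u=np.where(l==i); q=cv2.undistortPoints(np.stack([u,v],-1).reshape(-1,1,2).astype(np.float32),pp["intrinsics"],pp["D"]).reshape(-1,2)
        ray=np.c_[q,np.ones(len(q))]@T[:3,:3].T; W=T[:3,3]+ray*((z-T[2,3])/ray[:,2])[:,None]
        print(tag,len(u),W.mean(0)[:2].round(4),W.min(0)[:2].round(4),W.max(0)[:2].round(4))
E
python3 - <<'E'
from h import *
snap("wrist","w11")
for t in("w9","w10","w11"): tips(t)
E
```

```text
w9 47 [ 0.4773 -0.1726] [ 0.4745 -0.1771] [ 0.4804 -0.1681]
w9 41 [ 0.4309 -0.1824] [ 0.4281 -0.1868] [ 0.4337 -0.1775]
w10 40 [ 0.4761 -0.1727] [ 0.4738 -0.1771] [ 0.4789 -0.1679]
w11 34 [ 0.4764 -0.1731] [ 0.4742 -0.1769] [ 0.4786 -0.169 ]
```

Request:
arm_command(motion=[[14, 0, 0, 0, 2], [14, 0, 0, 0, 4], [14, 0, 0, 0, 6], [14, 0, 0, 0, 6]])

```text
time: 13.87
position: [0.4569, -0.174, 0.2061]
tool_rot: [-3.141, -0.041, -0.004]
ft_force: [-1.1, -2.0, 12.2]
grip_width: 0.204
grip_force: 40.0
```

```bash
python3 - <<'E'
import h; from h import *
p,r,s=pose(); print(p,yaw(r),s["ft_force"],s["torque"])
snap("wrist","w12"); tips("w12")
E
```

```text
[ 0.45687162 -0.17402621  0.20614125] -88.50502536671307 [-1.1314014  -1.96825486 12.24945519] [-0.63798392  0.65568114  0.01633876]
w12 35 [ 0.4767 -0.1749] [ 0.4744 -0.1785] [ 0.4785 -0.1707]
```

The tip now follows the gripper (about 4° for the last 6°), so the knob is against its tight stop. I'm holding briefly, then drawing straight out.

Request:
arm_command(motion=[[14, 0, 0, 0, 1], [14, 0, 0, 0, 1], [14, 0, 0, 0, 0], [14, 0, 0, -1, 0], [14, 0, 0, -2, 0]])

```text
time: 14.33
position: [0.4561, -0.1736, 0.2064]
tool_rot: [-3.141, -0.043, -0.002]
ft_force: [1.7, -2.6, -1.6]
grip_width: 0.207
grip_force: 40.0
```

Request:
arm_command(motion=[[14, 0, 0, -1, 0], [14, 0, 0, -2, 0], [14, 0, 0, -3, 0], [14, 0, 0, -4, 0], [14, 0, 0, -5, 0]])

```text
time: 14.75
position: [0.4553, -0.1734, 0.2104]
tool_rot: [-3.141, -0.043, 0.002]
ft_force: [1.5, -1.5, -7.1]
grip_width: 0.205
grip_force: 40.0
```

Request:
arm_command(motion=[[14, 0, 0, -3, 0], [14, 0, 0, -7, 0], [14, 0, 0, -12, 0], [14, 0, 0, -17, 0], [14, 0, 0, -22, 0]])

```text
time: 15.17
position: [0.4557, -0.1736, 0.2342]
tool_rot: [-3.14, -0.043, -0.0]
ft_force: [0.1, -0.0, -2.3]
grip_width: 0.204
grip_force: 40.0
```

Request:
arm_command(motion=[[14, 0, 0, -12, 0], [14, 0, 0, -26, 0], [14, 0, 0, -35, 0], [14, 0, 0, -35, 0], [14, 0, 0, -35, 0]])

```text
time: 15.58
position: [0.456, -0.1739, 0.2688]
tool_rot: [-3.141, -0.043, -0.002]
ft_force: [1.2, -0.2, -2.7]
grip_width: 0.204
grip_force: 40.0
```

```bash
python3 - <<'E'
import h; from h import *
p,r,s=pose(); print(p,yaw(r),s["ft_force"])
im,d,pp,P=snap("side","s2"); 
a=snap("wrist","w13")[0]
print(shift([.497,.130,p[2]],p,r))
K,T=pp["intrinsics"],np.linalg.inv(pp["extrinsics"]); T=np.array(T)
q=T[:3,:3]@np.array([p[0],p[1],.15])+T[:3,3]; u=np.array(K)@q; u=(u/u[2])[:2].astype(int); print(u)
b=im[max(u[1]-40,0):u[1]+40,u[0]-40:u[0]+40]
cv2.imwrite("pics/c13.png",np.hstack([cv2.resize(b,(400,400),interpolation=cv2.INTER_CUBIC),cv2.resize(a[130:260,250:380],(400,400),interpolation=cv2.INTER_CUBIC)])[...,::-1])
E
```

```text
[ 0.45603929 -0.17390069  0.26879896] -88.42844107737432 [ 1.24385906 -0.20086286 -2.65918295]
[ 4.930e+01 -3.027e+02  2.000e-01]
[365 178]
```

View pics/c13.png

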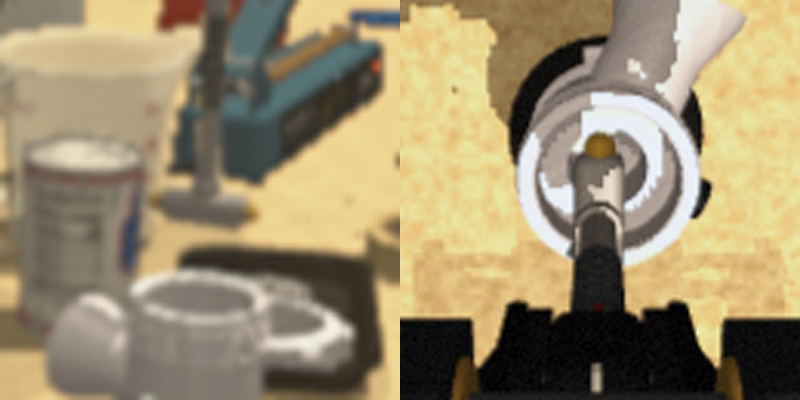

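The crops show both brass plungers out beyond the head, at (160,198) and (250,210) in the left half, and the head in line with the gripper and upright. I'm measuring any head offset against the TCP and the slot position before returning.

```bash
python3 - <<'E'
from h import *
def head(tag,p,z0,z1):
    im,d,pp,P=load(tag); h=P[(np.hypot(P[...,0]-p[0],P[...,1]-p[1])<.04)&(P[...,2]>z0)&(P[...,2]<z1)]
    xs=h[h[:,0]>p[0]+.010]; print(tag,len(h),h.min(0).round(4),h.max(0).round(4),"front y mid",(xs[:,1].min()+xs[:,1].max())/2, "z top",np.percentile(h[:,2],[5,50]), 'yaw',cv2.fitLine((xs[:,:2]*1000).astype(np.float32),cv2.DIST_L2,0,.01,.01)[:2].ravel())
p,r,s=pose(); head("w13",p,.144,.16); head("w2",[.4688,-.0706],.144,.16)
im,d,pp,P=load("w2")
m=(abs(P[...,2]-.046)<.005)&(np.hypot(P[...,0]-.494,P[...,1]-.149)<.08); k=P[m]; print("stand",len(k),cv2.minAreaRect((k[:,:2]*1000).astype(np.float32)))
m=(P[...,2]<.034)&(P[...,2]>.006)&(abs(P[...,0]-.495)<.045)&(abs(P[...,1]-.129)<.02); k=P[m]; print("slot floor",len(k),k.mean(0),k.min(0),k.max(0))
E
```

```text
w13 398 [ 0.4399 -0.182   0.1452] [ 0.4811 -0.1658  0.1599] front y mid -0.1735464593650156 z top [0.15060144 0.15529222] yaw [ 0.979865 -0.199661]
w2 376 [ 0.4522 -0.0796  0.1447] [ 0.491  -0.0624  0.1599] front y mid -0.07025704275086264 z top [0.14899723 0.15424933] yaw [ 2.9639401e-05 -1.0000000e+00]
stand 4300 ((493.7414245605469, 149.1656036376953), (100.61392211914062, 93.93998718261719), 1.6980524063110352)
slot floor 670 [0.49351581 0.13935101 0.02053225] [0.45765173 0.12490415 0.01074214] [0.5302133  0.14309926 0.03390365]
```

Request:
arm_command(motion=[[14, 4, -25, 0, 0], [14, 10, -60, 0, 0], [14, 16, -100, 0, 0], [14, 23, -140, 0, 0], [14, 29, -180, 0, 0]])

```text
time: 16.1
position: [0.4793, 0.0086, 0.2674]
tool_rot: [-3.141, -0.042, 0.002]
ft_force: [0.4, 0.0, -1.6]
grip_width: 0.201
grip_force: 40.0
```

Request:
arm_command(motion=[[14, 6, -40, 0, 0], [14, 13, -80, 0, 0], [14, 18, -110, 0, 0], [14, 20.3, -122.5, 0, 0], [14, 20.3, -122.5, 0, 0]])

```text
time: 16.52
position: [0.4959, 0.1341, 0.2666]
tool_rot: [3.141, 0.053, -0.003]
ft_force: [0.8, 0.1, -2.3]
grip_width: 0.206
grip_force: 40.0
```

Request:
arm_command(motion=[[14, 0, 0, 15, 0], [14, 0, 0, 35, 0], [14, 0, 0, 55, 0], [14, 0, 0, 70, 0], [14, 0, 0, 70, 0]])

```text
time: 16.93
position: [0.4943, 0.1271, 0.1944]
tool_rot: [3.138, 0.039, -0.01]
ft_force: [-0.8, 0.0, -1.9]
grip_width: 0.2
grip_force: 40.0
```

```bash
python3 - <<'E'
from h import *
p,r,s=pose(); print(p,yaw(r),s["ft_force"],shift([.497,.1298,p[2]],p,r))
im,d,pp,P=snap("wrist","w14")
h=P[(np.hypot(P[...,0]-p[0],P[...,1]-p[1])<.034)&(P[...,2]>.072)&(P[...,2]<.092)]; xs=h[h[:,0]>p[0]+.010]
print(len(h),h.min(0),h.max(0),"y",xs[:,1].min(),xs[:,1].max())
m=(abs(P[...,2]-.046)<.004)&(np.hypot(P[...,0]-.494,P[...,1]-.149)<.08); k=P[m]; print("stand",len(k),cv2.minAreaRect((k[:,:2]*1000).astype(np.float32)))
q=P[(abs(P[...,0]-.52)<.005)&(abs(P[...,2]-.046)<.004)]; y=np.sort(q[(q[:,1]>.1)&(q[:,1]<.16)][:,1]); g=np.diff(y); i=g.argmax(); print("slot gap y",y[i],y[i+1])
E
```

```text
[0.4942971  0.12711476 0.19435748] -88.5698784480281 [-0.75263774  0.0461081  -1.93618247] [ 2.8 -2.6 -0. ]
473 [0.47785939 0.11819486 0.07274501] [0.51913605 0.13457246 0.09189164] y 0.11910893303784711 0.1345724554307077
stand 5459 ((494.66204833984375, 149.85647583007812), (99.81140899658203, 92.37161254882812), 1.8127129077911377)
slot gap y 0.11965393501519578 0.14168448206798107
```

Request:
arm_command(motion=[[14, 0, 0, 0, 0], [14, 0, 0, 0, 0], [14, 0, 0, 0, 0], [14, 0, 0, 0, 0], [14, 0, 0, 0, 0]])

```text
time: 17.4
position: [0.4971, 0.13, 0.1988]
tool_rot: [-3.141, -0.043, -0.002]
ft_force: [-0.4, -0.6, -2.1]
grip_width: 0.204
grip_force: 40.0
```

```bash
python3 - <<'E'
from h import *
p,r,s=pose(); print(p,yaw(r),s["ft_force"],shift([.4965,.1299,p[2]],p,r),r.as_matrix()[:,2])
im,d,pp,P=snap("wrist","w15")
h=P[(np.hypot(P[...,0]-p[0],P[...,1]-p[1])<.034)&(P[...,2]>.072)&(P[...,2]<.092)]; xs=h[h[:,0]>p[0]+.010]
print(len(h),h.min(0),h.max(0),"y",xs[:,1].min(),xs[:,1].max())
E
```

```text
[0.497065   0.12999306 0.19875083] -88.42680052060882 [-0.42472678 -0.56059482 -2.08525288] [-0.6  0.1 -0. ] [ 1.07974301e-03  5.98416175e-04 -9.99999238e-01]
405 [0.48173409 0.1216603  0.0756787 ] [0.52287592 0.13793867 0.09189776] y 0.12246777466227321 0.13793866687808845
```

Request:
arm_command(motion=[[14, 0, 0, 7, 0], [14, 0, 0, 15, 0], [14, 0, 0, 22, 0], [14, 0, 0, 28, 0], [14, 0, 0, 34, 0]])

```text
time: 17.87
position: [0.4963, 0.1298, 0.1629]
tool_rot: [3.141, 0.043, -0.002]
ft_force: [0.8, -0.4, -1.5]
grip_width: 0.207
grip_force: 40.0
```

Request:
arm_command(motion=[[14, 0, 0, 6, 0], [14, 0, 0, 12, 0], [14, 0, 0, 17, 0], [14, 0, 0, 20, 0], [14, 0, 0, 21, 0]])

```text
time: 18.28
position: [0.4964, 0.1298, 0.1424]
tool_rot: [3.141, 0.043, -0.001]
ft_force: [-0.2, -0.6, -1.3]
grip_width: 0.204
grip_force: 40.0
```

Request:
arm_command(motion=[[14, 0, 0, 0.5, 0], [14, 0, 0, 1, 0], [14, 0, 0, 1.5, 0], [14, 0, 0, 1.5, 0], [14, 0, 0, 1.5, 0]])

```text
time: 18.7
position: [0.4969, 0.13, 0.1418]
tool_rot: [-3.141, -0.043, -0.001]
ft_force: [0.4, 0.4, -2.3]
grip_width: 0.205
grip_force: 40.0
```

Request:
arm_command(motion=[[14, 0, 0, 0.5, 0], [14, 0, 0, 1, 0], [14, 0, 0, 1.5, 0], [14, 0, 0, 1.5, 0]])

```text
time: 19.03
position: [0.4968, 0.1299, 0.1403]
tool_rot: [-3.141, -0.043, -0.0]
ft_force: [-0.8, -0.3, 0.2]
grip_width: 0.203
grip_force: 40.0
```

Request:
arm_command(motion=[[14, 0, 0, 0.3, 0], [14, 0, 0, 0.3, 0]])

```text
time: 19.2
position: [0.497, 0.1299, 0.1402]
tool_rot: [-3.141, -0.043, -0.001]
ft_force: [-0.9, 1.1, 2.3]
grip_width: 0.206
grip_force: 40.0
```

Request:
arm_command(motion=[[20, 0, 0, 0, 0], [24, 0, 0, 0, 0], [30, 0, 0, 0, 0], [40, 0, 0, 0, 0], [50, 0, 0, 0, 0]])

```text
time: 19.62
position: [0.4967, 0.1299, 0.1397]
tool_rot: [3.141, 0.043, 0.0]
ft_force: [0.1, 0.1, 0.1]
grip_width: 0.414
grip_force: 0.0
```

Request:
arm_command(motion=[[50, 0, 0, 0, 0], [50, 0, 0, -5, 0], [50, 0, 0, -15, 0], [50, 0, 0, -30, 0], [50, 0, 0, -45, 0]])

```text
time: 20.03
position: [0.4967, 0.1298, 0.186]
tool_rot: [3.141, 0.043, 0.0]
ft_force: [-0.8, 0.4, 0.3]
grip_width: 0.568
grip_force: 0.0
```

Request:
arm_command(motion=[[50, 0, 0, -15, 0], [50, 0, 0, -30, 0], [50, 0, 0, -50, 0], [50, 0, 0, -50, 0], [50, 0, 0, -50, 0]])

```text
time: 20.45
position: [0.4976, 0.1301, 0.2365]
tool_rot: [-3.14, -0.043, -0.005]
ft_force: [0.8, -0.1, -1.0]
grip_width: 0.573
grip_force: 0.0
```

```bash
python3 - <<'E'
from h import *
p,r,s=pose(); print(p,s["ft_force"],s["grip_force"],s["grip_width"],s["time"])
im,d,pp,P=snap("wrist","w16")
m=(P[...,2]>.146)&(P[...,2]<.175)&(np.hypot(P[...,0]-.496,P[...,1]-.130)<.04); k=P[m]
print("knob",len(k),np.median(k[:,2]),cv2.minAreaRect((k[:,:2]*1000).astype(np.float32)))
im,d,pp,P=snap("side","s3")
for a,b in((.05,.08),(.08,.11),(.13,.15)):
    k=P[(P[...,2]>a)&(P[...,2]<b)&(np.hypot(P[...,0]-.496,P[...,1]-.130)<.02)]; print("handle",a,len(k),k.mean(0) if len(k) else 0)
E
```

```text
[0.49764    0.13008754 0.23653782] [ 0.75746782 -0.05675173 -0.99401567] 0.0 0.572912946310745 20.45
knob 660 0.1582492049153027 ((495.8197937011719, 129.55453491210938), (25.60472297668457, 18.346057891845703), 1.8715596199035645)
handle 0.05 94 [0.49545714 0.13376071 0.06538876]
handle 0.08 103 [0.49457893 0.13388237 0.09565129]
handle 0.13 147 [0.49309691 0.13692308 0.14106445]
```

```bash
python3 -c "
from bench import close_job; print(close_job())"
```

```text
the job is handed in; nothing more can be done
None
```

I measured the seat, locked the width and stood the gauge upright in its long slot, released; the job is handed in with no verdict returned, and the camera could only read the width to a millimetre or two (53–54 mm), so I can't confirm it is within 53.3–56.0 mm.

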